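Load the sample carrier and hold it balanced over its nest

ROBOT

A 6-joint arm with a two-finger parallel gripper is mounted at the origin on a cart in front of the work surface, level with it; the furniture and walls round the work are solid. World frame = base frame: x ahead of the robot, y to its left, z up, the work surface at z = 0. Lengths are in m, angles in rad, forces in N, time in s.
With the tool pointing down it reaches from about 0.275 to 0.75 m from the base axis. Payload 10.2 kg.
Tool frame: the origin (TCP) lies between the finger pads, 19 mm behind the fingertips; this is the grasp point; z points along the fingers, y is the line along which they close (so a half turn about z gives the same grasp; the last joint's range is limited). The gripper opens to 85 mm and grips with 20 to 120 N. Pads are 22 mm wide; open, the fingers measure 114 mm over their backs; the gripper's body (76 mm by 85 mm) begins 54 mm behind the grasp point. The pads swing forward as they close: fully open they stand 13 mm farther back than shut.
Start: joints at [-1.487, 0.313, 1.498, -0, 1.331, -0.223], TCP at [0.159, -0.5, 0.25] pointing down, gripper open.
Joint ranges: [-2.94, 2.94], [-0.97, 2.17], [0.19, 2.56], [-1.23, 4.37], [0.02, 3.11], [-2.88, 2.88]. Speed limits (rad/s): [2.39, 2.39, 3.01, 3.14, 3.14, 3.14].

INTERFACE

Orientations are given as a unit quaternion [x, y, z, w].
In Python, from bench import env, kinematics, monitor, eyes, job gives the robot as it stands. The module is installed in compiled form; this text tells all that it offers. Calls block until the motion is done:
- env.reach(position, orientation): joint-space move of the TCP to a pose.
- env.movel(position, velocity=0.15, frame=None, guard=None): straight line of the TCP; frame=None keeps the orientation; velocity is the mean speed in m/s. With guard (N) it stops when the force on the tool has changed by that much, and returns True; else False.
- env.set_joints(angles): joint-space move.
- env.release() and env.close_gripper(effort=None): open the fingers fully, or close them until they stop; effort is the grip in N (None keeps the last).
- env.hold(seconds).
- kinematics.ik(position, orientation): joint angles nearest the present ones, or None.
- monitor.sense(): the state.
- eyes.grab_frame(name): name is "side" or "top"; returns a dict with "frame" (384x512x3 uint8, red, green, blue), "mtx" (3x3 intrinsics, pixels), "view" (4x4, takes a point from world to camera coordinates). Camera axes: x right, y down, z forward; pixel columns grow to the right and rows downward; lengths in m; the calibration is good to about 2 mm. A picture is of the moment at which its call begins. There is no depth.
A pose or a line that the arm cannot do raises env.MotionError and nothing moves.
- job.hand_in(): hands the job in; it is judged then, once.
The state is a dict: "clock": time; "joints": joint angles; "qvel": joint speeds; "joint_efforts": joint torques, N m; "position": TCP position; "ee_rot": TCP orientation; "contact_force": force on the tool from outside, world axes, zero at the start; "ft_torque": the same for the moment, N m; "finger_gap": opening from 0.0 (shut) to 1.0 (fully open); "gripper_force": force on a finger pad.
Only numpy, scipy, OpenCV 4.12 (cv2) and the standard library are available. Lean on these libraries where they do the work, as an engineer would, in place of code of your own. Each camera call takes 0.05 s, during which the arm holds its last target. There are 200 camera calls.

TASK

Pack the two small screw vials upright, side by side, into the open pocket of the sample carrier; set them in, do not drop them, and leave the other things on the bench where they are. Then take the loaded carrier by its grip rib at the balance point (not at the middle of the rib), lift it, and hold it still and level about 5 cm above the channel nest, lined up with the channel and with the pocket end over the end that has the cross stop, without ever touching the nest. Finish while holding it there: do not lower it or let go.

Things in the scene. Friction and masses are not known exactly. Their poses are not given: they have to be found in the camera images.
- carrier: loose carrier, 0.4 kg, standing right of the nest, pocket end to the robot's left (+y), turned up to 0.4 rad. Origin: middle of underside; own y is the long axis, towards the pocket. Aluminium base 44 (x) x 220 (y) x 6 mm. Grey upright grip rib along its middle: 12 mm thick (x), y -105 to +48 mm, top z 44 mm. Steel open pocket at the +y end, centred at y +80 mm: see carrier_pocket
- carrier_pocket (a point): centre of the pocket's floor, 80 mm from the carrier's origin along its y, 10 mm above its underside. Pocket inside 25 (carrier x) x 48 mm (carrier y), walls 4 mm thick and 16 mm high above this floor. It just takes the two vials one behind the other along carrier y (centres 11.5 mm either side of this point)
- carrier_balance (a point): balance point of the carrier loaded with both vials: in the rib, 16 mm from the carrier's origin towards the pocket (32 mm from the rib's pocket-side end, 44 mm from the rib's middle), 32 mm above the underside, 12 mm below the rib's top. Unequal weights shift it by up to 5 mm; gripping within 20 mm of it along the rib is close enough
- vial_dark: loose upright screw vial with a dark cap, 22 mm across, 46 mm high, about 25 g; origin: centre of its underside. In the pocket its upper 30 mm stand above the walls: set it in holding the upper 20 mm, fingers closing across the carrier's width (carrier x). The two vials are interchangeable
- vial_white: loose upright screw vial with a white cap, same size, weight and origin as the dark-capped one
- nest: channel nest fixed to the bench, turned up to 0.35 rad: grey plate 100 (x) x 260 (y) x 8 mm, two aluminium rails 200 mm long (y), tops at z 22 mm, 50 mm apart, for the carrier's base; a steel cross stop closes the +y end (top z 22 mm), -y end open. Origin: middle of underside; y points to the stop. Lined up: carrier origin straight above this origin, carrier y along nest y
- tape_ring: bystander: flat white tape roll 52 mm across, 13 mm high, between carrier and nest; leave alone
- holder: bystander: light chip clamp frame 50 x 85 x 15 mm lying behind the nest; leave alone. (Also standing, fixed: a tall bench instrument at x 0.55 to 0.80, y over 0.42, bottles 140 mm tall at x 0.57 y 0.44 and x 0.67 y 0.35; pass clear of them, inward of x 0.5 or high)
Mind the look-alikes: they are no part of the job. What is shaped like the vial_white but purple is not meant.

How it is judged:
By the outcome, as a careful person would: the job done as asked, in the order asked, and still so for the second after the job is handed in, while the arm keeps its last pose, push and grip.
It also fails if it takes over 67 s, if anything falls off the work surface, if the arm or the gripper's body presses on something with over 40 N, if the wrist force passes 120 N, or if a joint passes its speed limit or range.

## Working session

There is one attempt and no reset: what is moved stays moved. The work goes in short steps, each a Python script; the robot and the scene stay as the last script left them, time stands still between calls to the robot, and variables do not carry over. Pictures are saved under pics/ and viewed, at most 10 in all, crops included, and the job is handed in when it is done.

```bash
mkdir -p pics; python3 - <<'E'
from bench import env,kinematics,monitor,eyes,job
import cv2,numpy as np,pickle
for n in("top","side"):
    f=eyes.grab_frame(n); pickle.dump(f,open(n+"0.pkl","wb"))
    print(n,f["mtx"].tolist(),np.round(f["view"],4).tolist())
    cv2.imwrite(f"pics/{n}0.png",cv2.resize(f["frame"][:,:,::-1],(800,600),interpolation=cv2.INTER_CUBIC))
s=monitor.sense();print(s["clock"],s["position"],s["ee_rot"],s["finger_gap"])
E
```

```text
top [[376.69554519268235, 0.0, 262.331892067946], [0.0, 376.69554519268235, 191.8370680376686], [0.0, 0.0, 1.0]] [[0.0009, -1.0, -0.0025, 0.0227], [-0.9792, -0.0004, -0.2028, 0.6265], [0.2028, 0.0026, -0.9792, 0.8421], [0.0, 0.0, 0.0, 1.0]]
side [[366.59583246739317, 0.0, 253.1806949392256], [0.0, 366.59583246739317, 193.6494695496654], [0.0, 0.0, 1.0]] [[0.9268, -0.3749, -0.0226, -0.5767], [-0.1482, -0.3098, -0.9392, 0.1464], [0.3451, 0.8738, -0.3427, 0.6635], [0.0, 0.0, 0.0, 1.0]]
0.1 [ 0.15853966 -0.50027569  0.24949111] [ 9.88254147e-01  1.52818189e-01  3.66501809e-05 -5.83108993e-04] 1.002468223661557
```

View pics/top0.png

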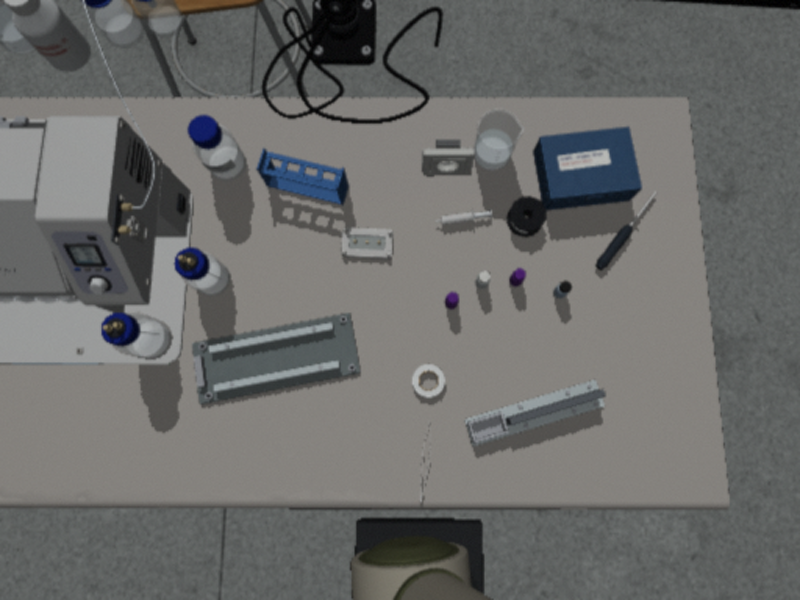

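View pics/side0.png

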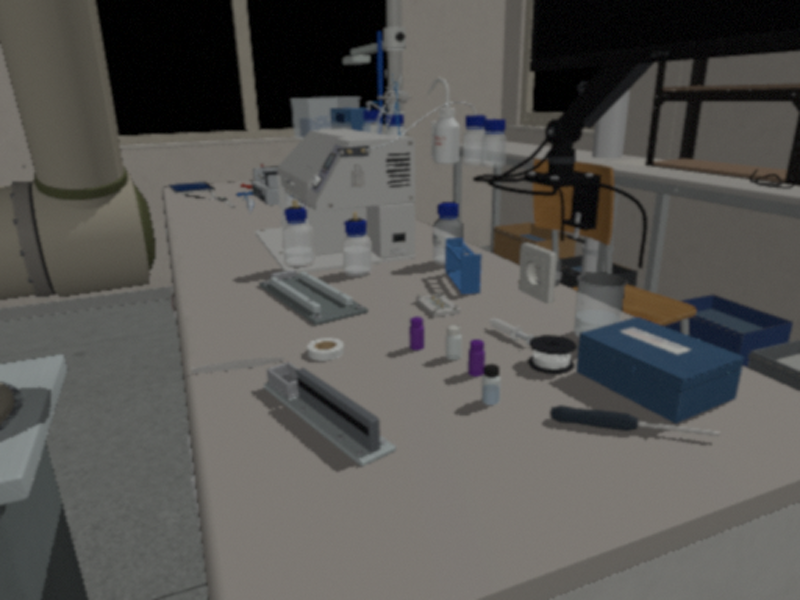

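Top view: nest at about (275,358) with its stop at the left end. Tape ring at (429,381), carrier at (537,410) with its pocket at the left end. Vial-like objects in the top view: purple (452,300), white (484,279), purple (517,277), dark (564,289). In the side view: purple (416,333), white (453,343), purple (477,358), dark (491,385). I choose the white and the dark one, and will check them in a close crop.

```bash
python3 - <<'E'
import cv2,numpy as np,pickle
T=pickle.load(open("top0.pkl","rb"))["frame"][:,:,::-1];S=pickle.load(open("side0.pkl","rb"))["frame"][:,:,::-1]
def crop(I,x,y,w,h,k):
    c=cv2.resize(I[y:y+h,x:x+w],None,fx=k,fy=k,interpolation=cv2.INTER_CUBIC)
    for i in range(0,w,10): cv2.line(c,(i*k,0),(i*k,6 if i%50 else 14),(0,255,255),1)
    for i in range(0,h,10): cv2.line(c,(0,i*k),(6 if i%50 else 14,i*k),(0,255,255),1)
    return np.clip(c.astype(float)*1.3,0,255).astype(np.uint8)
# vials
a=crop(T,280,165,100,37,8);b=crop(S,256,195,80,70,5)
b=cv2.copyMakeBorder(b[:300],0,0,0,400,cv2.BORDER_CONSTANT)
cv2.imwrite("pics/v.png",np.vstack([a,b]))
a=crop(T,293,238,100,56,8)[:,:800];
cv2.imwrite("pics/ct.png",a)
cv2.imwrite("pics/cs.png",crop(S,162,230,96,70,8))
cv2.imwrite("pics/nt.png",crop(T,120,195,114,70,7))
E
```

```text
(no output)
```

View pics/v.png

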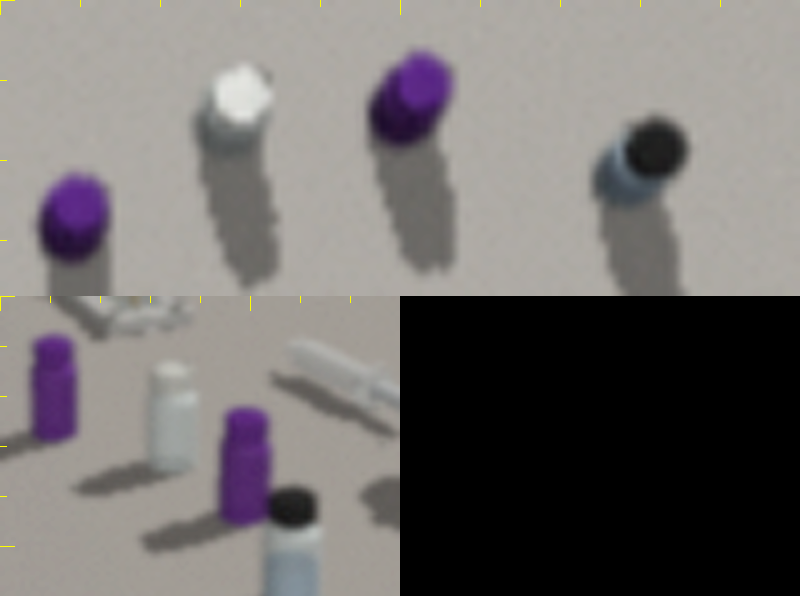

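View pics/ct.png

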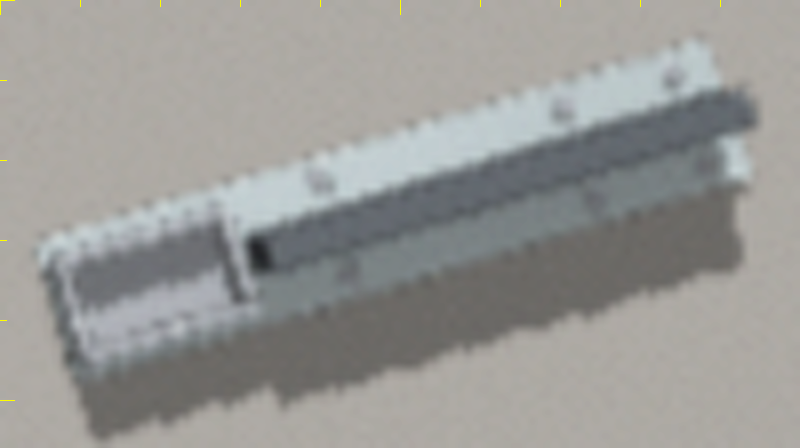

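View pics/cs.png

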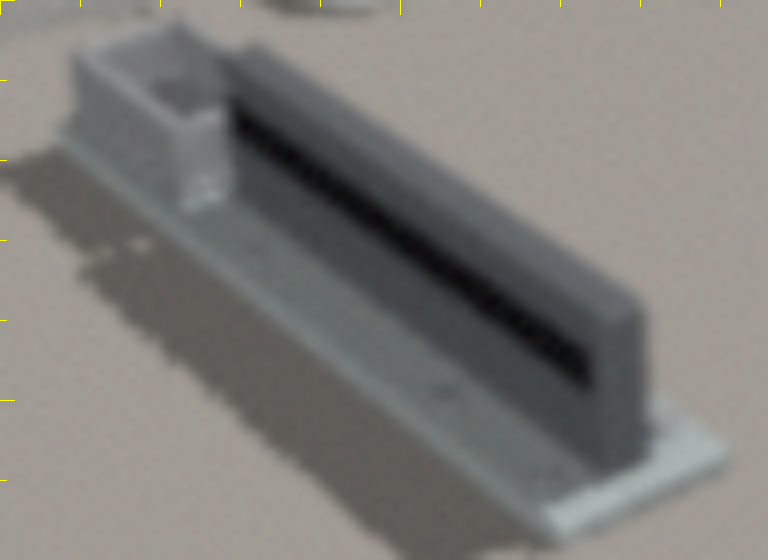

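View pics/nt.png

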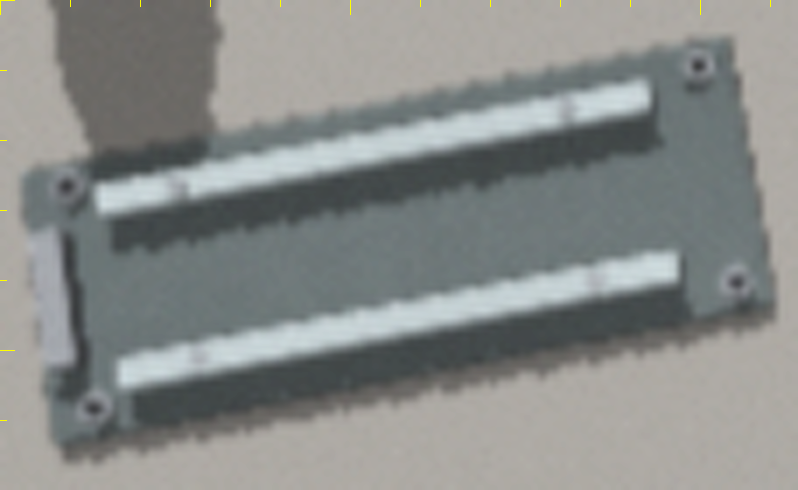

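Crops confirm the choice: a white-capped clear vial, cap top at (243,95), and a dark-capped vial at (656,149). The other two are all purple and excluded. The carrier's pocket is at the left end, and the nest's stop is at the left as well. Next I fit the poses.

```bash
cat > h.py <<'E'
import numpy as np,pickle
from scipy.optimize import least_squares
F={n:pickle.load(open(n+"0.pkl","rb")) for n in("top","side")}
def proj(n,P):
    V=np.array(F[n]["view"]);K=np.array(F[n]["mtx"]);c=np.atleast_2d(P)@V[:3,:3].T+V[:3,3]
    q=c@K.T;return q[:,:2]/q[:,2:]
def un(p,k,o): return (np.array(p,float)+.5)/k-.5+np.array(o)
def body(q,L):
    x,y,z,a=q;c,s=np.cos(a),np.sin(a);L=np.atleast_2d(L)
    return np.c_[x+c*L[:,0]-s*L[:,1],y+s*L[:,0]+c*L[:,1],z+L[:,2]]
def fitbody(obs,q0,loss="soft_l1"):
    f=lambda q:np.concatenate([(proj(n,body(q,np.array(l)/1000))[0]-p) for n,l,p in obs])
    r=least_squares(f,q0,loss=loss);return r.x,f(r.x).reshape(-1,2)
def tri(pt,ps): return least_squares(lambda P:np.r_[proj("top",P)[0]-pt,proj("side",P)[0]-ps],[.4,-.2,.03])
E
python3 - <<'E'
from h import *
t=lambda p:un(p,8,(293,238)); s=lambda p:un(p,8,(162,230))
C=[("top",(22,-110,6),t((708,42))),("top",(-22,-110,6),t((746,183))),("top",(22,110,6),t((42,243))),("top",(-22,110,6),t((85,370))),
("top",(6,-105,44),t((752,90))),("top",(-6,-105,44),t((758,122))),("top",(-16.5,52,26),t((255,305)))]
for l,p in [((-6,-105,44),(605,310)),((6,-105,44),(645,300)),((-6,-105,6),(600,467)),((-22,-110,6),(555,522)),((22,-110,6),(730,448)),((-22,110,6),(60,135)),((-16.5,52,26),(183,122)),((-16.5,108,26),(78,55)),((16.5,108,26),(180,25)),((-16.5,52,6),(185,207)),((6,48,44),(260,45)),((-6,48,44),(225,62))]: C.append(("side",l,s(p)))
q,r=fitbody(C,[.3,-.25,0,.2]);print("carrier",q.round(4));print(r.round(1).tolist())
for n in("top","side"): print(n,fitbody([c for c in C if c[0]==n],q)[0].round(4))
u=lambda p:un(p,7,(120,195))
N=[("top",l,u(p)) for l,p in [((50,130,8),(22,172)),((50,-130,8),(735,38)),((-50,-130,8),(774,312)),((-50,130,8),(58,443))]]
f=lambda q:np.concatenate([proj(n,body([q[0],q[1],0,q[2]],np.array(l)/1000))[0]-p for n,l,p in N])
r=least_squares(f,[.4,.2,.2]);print("nest",r.x.round(4),f(r.x).round(1))
print("nest side px(800):",[(proj("side",body([r.x[0],r.x[1],0,r.x[2]],np.array([a,b,8])/1000))[0]*1.5625).round(0).tolist() for a in(-50,50) for b in(-130,130)])
for n,pt,ps in [("white",(243,95),(171,72)),("dark",(656,149),(292,197))]:
    r=tri(un(pt,8,(280,165)),un(ps,5,(256,195)));print(n,r.x.round(4),r.fun.round(2))
for n,pt,ps in [("purp1",(80,203),(54,45)),("purp2",(425,78),(247,117))]:
    r=tri(un(pt,8,(280,165)),un(ps,5,(256,195)));print(n,r.x.round(4),r.fun.round(2))
E
```

```text
carrier [ 0.4598 -0.1732 -0.0008  0.2802]
[[-0.1, -1.0], [1.1, -1.4], [-1.2, -1.3], [-1.3, 0.5], [-0.5, -1.1], [0.5, -0.2], [0.7, -0.2], [-1.0, 1.7], [0.2, 0.3], [0.6, 2.6], [-0.2, 1.1], [0.0, -0.1], [-0.7, -1.3], [-0.8, 1.1], [-1.0, -0.7], [1.0, -1.6], [-0.2, -0.2], [0.3, -0.6], [-0.9, -0.9]]
top [ 0.4588 -0.1772 -0.0168  0.2762]
side [ 0.4641 -0.1568 -0.0105  0.2959]
nest [0.5435 0.2384 0.185 ] [ 0.  -0.4 -0.2  0.1  0.8 -0.2 -0.7  0.4]
nest side px(800): [[313.0, 321.0], [257.0, 282.0], [366.0, 309.0], [303.0, 273.0]]
white [ 0.6701 -0.095   0.0458] [ 0.11 -0.31 -0.28  0.08]
dark [ 0.654  -0.2223  0.0461] [ 0.28 -0.71 -0.55  0.18]
purp1 [ 0.6365 -0.0443  0.0458] [ 0.18 -0.54 -0.51  0.13]
purp2 [ 0.6756 -0.1515  0.0461] [ 0.14 -0.36 -0.3   0.09]
```

```bash
cat > rb.py <<'E'
from bench import env,kinematics,monitor,eyes,job
import numpy as np,cv2,pickle
from h import *
from scipy.spatial.transform import Rotation as R
def quat(a,flip=0):
    s=-1 if flip else 1
    y=s*np.array([np.cos(a),np.sin(a),0]);z=np.array([0,0,-1.]);return R.from_matrix(np.c_[np.cross(y,z),y,z]).as_quat()
def st(m=""):
    s=monitor.sense();print(m,"t",round(s["clock"],2),"p",np.round(s["position"],4),"gap",round(s["finger_gap"],3),"gf",np.round(s["gripper_force"],1),"F",np.round(s["contact_force"],1),flush=True);return s
E
python3 - <<'E'
from rb import *
t=lambda p:un(p,8,(293,238)); s=lambda p:un(p,8,(162,230))
C=[("top",(22,-110,6),t((708,42))),("top",(-22,-110,3),t((746,183))),("top",(22,110,6),t((42,243))),("top",(-22,110,3),t((85,370))),
("top",(6,-105,44),t((752,90))),("top",(-6,-105,44),t((758,122)))]
for l,p in [((-6,-105,44),(605,310)),((6,-105,44),(645,300)),((-6,-105,6),(600,467)),((-22,-110,6),(555,522)),((22,-110,6),(730,448)),((-22,110,6),(60,135)),((-16.5,52,26),(183,122)),((-16.5,108,26),(78,55)),((16.5,108,26),(180,25)),((6,48,44),(260,45)),((-6,48,44),(225,62))]: C.append(("side",l,s(p)))
def f(q):
    o={"top":q[3:5],"side":q[5:7]}
    return np.concatenate([proj(n,body([q[0],q[1],0,q[2]],np.array(l)/1000))[0]+o[n]-p for n,l,p in C]+[q[3:]/.7])
r=least_squares(f,[.46,-.17,.28,0,0,0,0],loss="soft_l1");print(r.x.round(4));print(f(r.x).round(1).tolist())
q=[r.x[0],r.x[1],0,r.x[2]]
for fl in(0,1):
  for P,a in [([.654,-.222,.041],.28),([.67,-.095,.041],.28),(body(q,[0,.016,.032])[0],.28),([.54,.24,.1],.185)]:
    j=kinematics.ik(P,quat(a,fl));print(fl,None if j is None else np.round(j,2))
# overlay of fitted edges
out=[]
for n,o,w,h in(("top",(293,238),96,56),("side",(162,230),96,70)):
    k=6;I=F[n]["frame"][o[1]:o[1]+h,o[0]:o[0]+w,::-1];I=cv2.resize(I,None,fx=k,fy=k)
    def box(x,y0,y1,z,c):
        L=np.array([(-x,y0,z),(x,y0,z),(x,y1,z),(-x,y1,z)])/1000.
        p=(proj(n,body(q,L))-o+.5)*k;cv2.polylines(I,[np.int32(p.round())],True,c,1)
    box(22,-110,110,6,(0,0,255));box(6,-105,48,44,(0,255,0));box(12.5,56,104,26,(0,255,255));box(16.5,52,108,26,(255,0,255));out.append(I[:300])
cv2.imwrite("pics/ov.png",np.vstack(out))
E
```

```text
[ 0.4597 -0.1729  0.2815  0.2444  0.5679  0.3053  0.3224]
[0.1, -0.4, 0.9, -0.8, -1.1, -0.6, -1.2, 1.1, -0.3, -0.5, 0.7, 0.4, -0.7, 1.5, 0.4, 0.1, 0.8, 2.4, 0.0, 0.9, 0.2, -0.3, -0.6, -1.3, -0.7, 1.0, -0.9, -0.7, 1.1, -1.7, 0.5, -0.7, -0.8, -1.0, 0.3, 0.8, 0.4, 0.5]
0 [-0.5   0.88  1.13 -0.    1.13 -0.78]
0 [-0.31  0.85  1.19 -0.    1.1  -0.59]
0 [-0.58  0.52  1.85 -0.    0.77 -0.86]
0 [ 0.22  0.61  1.47 -0.    1.07  0.04]
1 [-0.5   0.88  1.13 -0.    1.13  2.37]
1 [-0.31  0.85  1.19 -0.    1.1   2.55]
1 [-0.58  0.52  1.85 -0.    0.77  2.28]
1 None
```

View pics/ov.png

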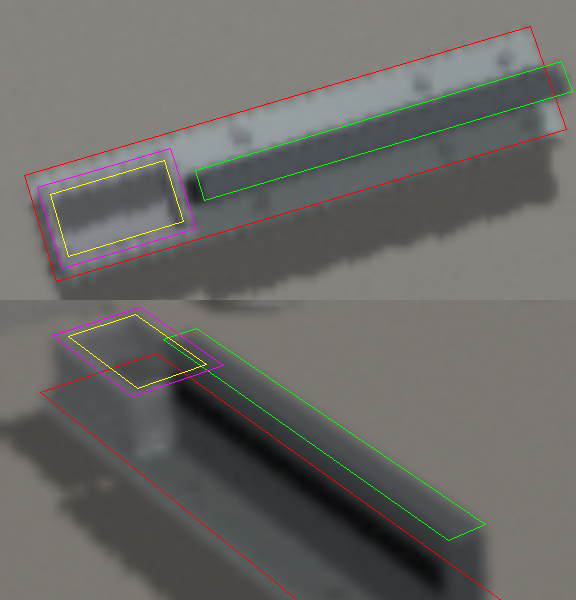

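The carrier's pocket and rib overlay the images to within about 1 px. I'll square the carrier by a light grip on its rib, which fixes its pose relative to the tool. Then I'll fetch the dark vial.

```bash
python3 - <<'E'
from rb import *
a=.2815;q=[.4597,-.1729,0,a]
st("start")
B=body(q,[0,.016,.032])[0]
env.reach(B+[0,0,.09],quat(a));st("above")
print(env.movel(B,velocity=.15,guard=15));st("down")
env.close_gripper(effort=20);st("closed")
env.release();st("open")
env.movel(B+[0,0,.10],velocity=.25);st("up")
f={n:eyes.grab_frame(n) for n in("top","side")};pickle.dump(f,open("f1.pkl","wb"))
# vials with camera bias
for n,pt,ps in [("white",(243,95),(171,72)),("dark",(656,149),(292,197))]:
    r=tri(un(pt,8,(280,165))-[.25,.57],un(ps,5,(256,195))-[.3,.32]);print(n,r.x.round(4),r.fun.round(2))
E
```

```text
start t 0.1 p [ 0.1585 -0.5003  0.2495] gap 1.002 gf 0.0 F [-0.3  0.4 -1.2]
above t 1.82 p [ 0.4553 -0.1584  0.1223] gap 0.999 gf 0.0 F [-0.8  0.4  0. ]
False
down t 2.57 p [ 0.4556 -0.158   0.0327] gap 0.997 gf 0.0 F [ 0.   0.2 -0.2]
closed t 3.23 p [ 0.4553 -0.1576  0.0322] gap 0.136 gf 23.0 F [-1.   0.1  3.3]
open t 3.93 p [ 0.4553 -0.1575  0.032 ] gap 0.999 gf 0.0 F [ 0.6 -0.6  0.3]
up t 4.48 p [ 0.4551 -0.1575  0.132 ] gap 1.003 gf 0.0 F [ 0.2 -0.3 -2.1]
white [ 0.6706 -0.094   0.0463] [-0.01  0.02  0.02 -0.01]
dark [ 0.6545 -0.2213  0.0463] [ 0.15 -0.37 -0.29  0.09]
```

```bash
cat >> rb.py <<'E'
a=.2815;car=[.4597,-.1729,0,a]
def pick(v):
    env.reach([v[0],v[1],.13],quat(a))
    print(env.movel([v[0],v[1],.041],velocity=.15,guard=8))
    env.close_gripper(effort=30);st("gripped")
    env.movel([v[0],v[1],.14],velocity=.2);st("lifted")
def slot(y,z): return body(car,[0,y,z])[0]
def pic(name):
    f={n:eyes.grab_frame(n) for n in("top","side")};pickle.dump(f,open(name+".pkl","wb"))
    A=cv2.resize(f["side"]["frame"][200:290,150:260,::-1],(400,327),interpolation=cv2.INTER_CUBIC);B=cv2.resize(f["top"]["frame"][215:305,280:390,::-1],(400,327),interpolation=cv2.INTER_CUBIC)
    cv2.imwrite(f"pics/{name}.png",np.hstack([A,B]))
E
python3 - <<'E'
from rb import *
pick([.6545,-.2213])
env.reach(slot(.0915,.14),quat(a));st()
env.movel(slot(.0915,.076),velocity=.12);st("hover")
pic("p1")
E
```

```text
False
gripped t 6.79 p [ 0.6546 -0.2214  0.0413] gap 0.232 gf 29.3 F [-0.1  0.1  1.8]
lifted t 7.43 p [ 0.654  -0.221   0.1385] gap 0.234 gf 29.3 F [ 0.6  1.  -1.4]
 t 8.45 p [ 0.4351 -0.0855  0.1399] gap 0.234 gf 29.3 F [ 0.9 -1.1  0.4]
hover t 9.13 p [ 0.4348 -0.0853  0.0763] gap 0.232 gf 29.3 F [ 0.6 -0.5 -0.6]
```

View pics/p1.png

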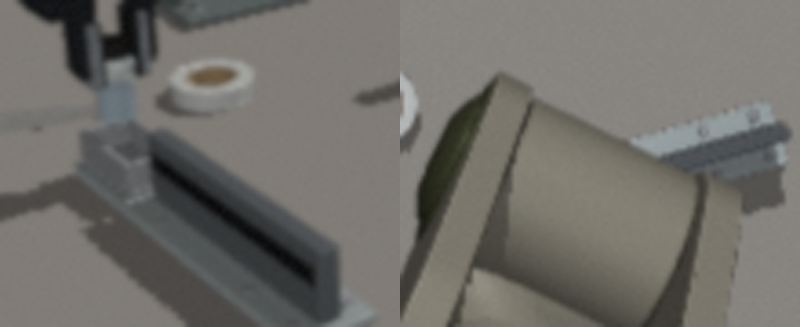

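The side view shows the held dark vial (116,100) right above the pocket (about 80–152). The top view is blocked by the arm. I'll lower it with a guard.

```bash
python3 - <<'E'
from rb import *
print(env.movel(slot(.0915,.0515),velocity=.04,guard=4));s=st("low")
if s["position"][2]<.0535:
    env.hold(.2);env.release();st("rel")
    env.movel(slot(.0915,.14),velocity=.25);st("up")
E
```

```text
True
low t 9.85 p [ 0.4339 -0.0849  0.0511] gap 0.235 gf 29.8 F [-0.8 -0.3  4.3]
rel t 10.7 p [ 0.4336 -0.0847  0.051 ] gap 0.999 gf 0.0 F [-0.1 -0.2  0.1]
up t 11.21 p [ 0.4342 -0.085   0.1401] gap 0.999 gf 0.0 F [-0.4 -0.7 -0.6]
```

```bash
python3 - <<'E'
from rb import *
pick([.6706,-.094])
env.reach(slot(.0680,.14),quat(a))
env.movel(slot(.0680,.078),velocity=.15);st("hover")
f={n:eyes.grab_frame(n) for n in("top","side")};pickle.dump(f,open("p2.pkl","wb"))
print(env.movel(slot(.0680,.0515),velocity=.04,guard=4));s=st("low")
if s["position"][2]<.0535:
    env.hold(.2);env.release();st("rel")
    env.movel(slot(.0680,.13),velocity=.2);st("up")
    env.reach([.40,-.42,.25],quat(a));st()
pic("p3")
E
```

```text
False
gripped t 13.5 p [ 0.6707 -0.094   0.0413] gap 0.237 gf 29.4 F [-0.2  0.2  2.4]
lifted t 14.14 p [ 0.67   -0.0938  0.1385] gap 0.236 gf 29.3 F [-0.4  0.2 -0.2]
hover t 15.62 p [ 0.4415 -0.1078  0.0783] gap 0.237 gf 29.3 F [ 0.1 -0.4 -0.6]
True
low t 16.39 p [ 0.4405 -0.1075  0.0512] gap 0.23 gf 29.9 F [-1.3 -0.4  5.8]
rel t 17.24 p [ 0.4402 -0.1073  0.0509] gap 1.0 gf 0.0 F [ 0.3 -0.1 -0.2]
up t 17.78 p [ 0.4404 -0.1074  0.1293] gap 0.999 gf 0.0 F [-0.2 -0.6 -0.4]
 t 19.06 p [ 0.4005 -0.4189  0.2492] gap 0.998 gf 0.0 F [-0.6  0.2  0.7]
```

View pics/p3.png

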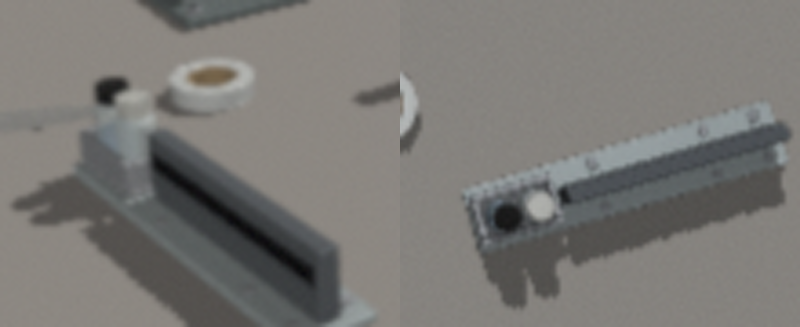

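Both vials stand upright in the pocket: dark at (508,217) and white at (540,207) in the top half. Now I'll grip the rib at the balance point and carry.

```bash
python3 - <<'E'
from rb import *
u=lambda p:un(p,7,(120,195))-[.25,.57]
N=[(l,u(p)) for l,p in [((50,130,8),(22,172)),((50,-130,8),(735,38)),((-50,-130,8),(774,312)),((-50,130,8),(58,443))]]
f=lambda q:np.concatenate([proj("top",body([q[0],q[1],0,q[2]],np.array(l)/1000))[0]-p for l,p in N])
n=least_squares(f,[.54,.24,.185]).x;print("nest",n.round(4))
B=body(car,[0,.016,.032])[0]
env.reach(B+[0,0,.09],quat(a))
print(env.movel(B,velocity=.15,guard=15))
env.close_gripper(effort=90);s0=monitor.sense();st("grip")
env.movel(B+[0,0,.13],velocity=.08);s=st("lift");print("dT",np.round(np.array(s["ft_torque"])-s0["ft_torque"],3))
T=body([n[0],n[1],.07,n[2]],[0,.016,.032])[0]
env.movel([T[0],T[1],B[2]+.13],velocity=.13,frame=quat(n[2]));st("over")
env.movel(T,velocity=.05);env.hold(.3);s=st("hold");print(s["ee_rot"],quat(n[2]))
f={k:eyes.grab_frame(k) for k in("top","side")};pickle.dump(f,open("p4.pkl","wb"))
A=cv2.resize(f["side"]["frame"][120:220,140:260,::-1],(480,400),interpolation=cv2.INTER_CUBIC);Bm=cv2.resize(f["top"]["frame"][185:275,110:250,::-1],(622,400)[:2],interpolation=cv2.INTER_CUBIC)
cv2.imwrite("pics/p4.png",np.hstack([cv2.resize(A,(380,317)),cv2.resize(Bm,(420,270+47))]))
E
```

```text
nest [0.5449 0.2391 0.185 ]
False
grip t 21.72 p [ 0.4553 -0.1576  0.0323] gap 0.123 gf 89.0 F [-1.5  0.   5.8]
lift t 23.49 p [ 0.4551 -0.1575  0.1616] gap 0.128 gf 87.6 F [-1.2 -0.9 -5.1]
dT [-0.179 -0.252 -0.032]
over t 26.88 p [0.5419 0.2546 0.162 ] gap 0.127 gf 87.6 F [ 0.7 -1.3 -5.1]
hold t 28.53 p [0.542  0.2548 0.1021] gap 0.126 gf 87.6 F [ 0.1  0.6 -5.2]
[6.38759518e-01 7.69406439e-01 7.85692734e-05 5.18131224e-05] [0.63875953 0.76940644 0.         0.        ]
```

View pics/p4.png

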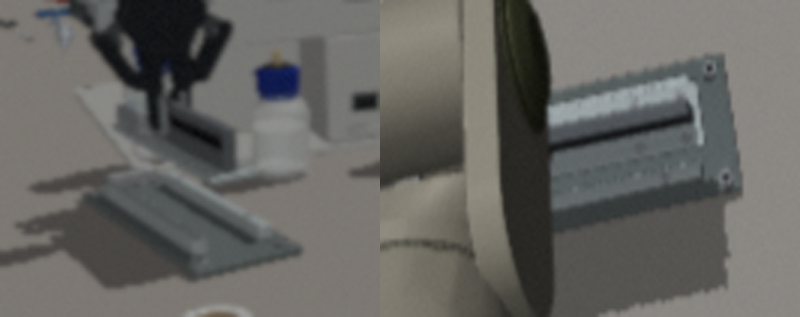

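The picture shows the loaded carrier held over the nest and parallel to its rails, with its pocket end at the left, the stop's end. The rib's −y end is at (693,112) in the top half and (236,130)–(233,170) in the side half. I'll compare that with the prediction for a level carrier.

```bash
python3 - <<'E'
from rb import *
q=[.5449,.2391,.07,.185]
d={"top":[.25,.57],"side":[.3,.32]}
for n,g in(("top",lambda p:(p-[110,185])*[3,3.52]+[380,0]),("side",lambda p:(p-[140,120])*3.167)):
  for L in [(-6,-105,44),(6,-105,44),(6,-105,6),(-22,-110,6),(22,-110,6),(6,48,44)]:
    print(n,L,g(proj(n,body(q,np.array(L)/1000))[0]+d[n]+.5).round(0))
s=monitor.sense();print(s["ft_torque"],np.abs(s["qvel"]).max())
E
```

```text
top (-6, -105, 44) [689. 117.]
top (6, -105, 44) [687.  98.]
top (6, -105, 6) [693. 107.]
top (-22, -110, 6) [705. 147.]
top (22, -110, 6) [697.  82.]
top (6, 48, 44) [484. 142.]
side (-6, -105, 44) [221. 130.]
side (6, -105, 44) [235. 128.]
side (6, -105, 6) [238. 173.]
side (-22, -110, 6) [209. 180.]
side (22, -110, 6) [258. 171.]
side (6, 48, 44) [159.  94.]
[0.04710585 0.00630787 0.06737157] 0.0066628437279111115
```

```bash
python3 -c "
from bench import job;print(job.hand_in())"
```

```text
the job is handed in; nothing more can be done
None
```

Job handed in at about 28.5 s: both vials stand in the pocket, and the carrier, gripped at its balance point, is held still and level, lined up about 5 cm above the nest with the pocket end over the stop.

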